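# Lock the tape-roll hub on its stand

### The job

The tape-roll hub hangs loose on the square arm of the green roll stand. Slide it up to the red spring button, pinch the button in against the hub's rim with the gripper, and push the hub on over it until the button pops out through the hole in the hub's side; then let go. Never force the hub against the button, and leave the pliers, the spare roll and the jar where they are.

Things in the scene. Friction and masses are not known exactly. Their poses are not given: they have to be found in the camera images.
- stand: Fixed green roll stand. Origin on the bench, under the arm's root. Its arm is a level square steel bar, 22 x 22 mm, axis 130 mm above the bench at local x = 0, from the upright (local y = 0; 50 mm wide, 152 mm high) along local -y to its free end at y = -245 mm.
- button (a joint): Red round spring button, 12 mm diameter, on the arm's local +x side, m. 0 = out (10 mm proud of the arm's side), 0.0105 = pressed just below that side, towards local -x. Spring: 1 N out, 3.5 N fully in. Outer 3 mm bevelled to a 4 mm flat, then straight-sided: while out it blocks the hub, which must not bear on it with over 20 N.
- slot (a point): Middle of the dark slot in the stand arm's local +x side, at y = -105 mm, on that face (11 mm from the axis), at axis height; axes as the stand's. The button's centre lies within 15 mm of it along y: set by hand, different each time and not measured, so feel for it or look.
- hub: Loose hub, 0.2 to 0.35 kg: aluminium square sleeve, outside 31 x 31 mm, bore 25 x 25 mm (1.5 mm play each side of the arm), 115 mm long, threaded on the arm from the start, axes as the stand's. Origin: on its axis at the rim facing the upright; it runs from there along local -y, and is pushed along +y. A tape roll 80 mm in diameter is fixed on it at y = -70 to -115 mm.
- hub_bevel (a point): Middle of the hub's rim on its local +x outer face (15.5 mm from the axis). Here the rim has an inside lead-in bevel 7 mm long. It rides over the button once that is pressed level with this face: close two finger pads along local x across the rim, half on the sleeve, half over the button, and push along +y in that grip (up to about 12 N).
- hub_hole (a point): Centre of the hole for the button in the hub's local +x side, on the outer face, 35 mm behind the rim; 15 mm along y by 16 mm high. From the rim touching the button to the pop is about 41 mm of travel; then the button stands 5 mm out of the hub and blocks it.
- pliers: Loose blue-handled pliers lying on the bench, 150 mm long, 16 mm high; origin at the pivot, on the bench. Leave alone.
- spare_roll: Loose yellow tape roll lying flat, 90 mm in diameter, 48 mm high; origin at the centre of its underside. Leave alone.
- jar: Loose jar, 60 mm in diameter, 90 mm high; origin at the centre of its underside. Leave alone.
Mind the look-alikes: they are no part of the job. Of the things like the hub, leave any that is pink; of the rest the larger one is meant.

How it is judged:
By the outcome, as a careful person would: the job done as asked, in the order asked, and still so for the second after the job is handed in, with the robot touching nothing.
It also fails if it takes over 48 s, if anything falls off the work surface, if the arm or the gripper's body presses on something with over 40 N, if the wrist force passes 120 N, or if a joint passes its speed limit or range.

### The arm

A 6-joint arm with a two-finger parallel gripper is mounted at the origin on the work surface. World frame = base frame: x ahead of the robot, y to its left, z up, the work surface at z = 0. Lengths are in m, angles in rad, forces in N, time in s.
With the tool pointing down it reaches from about 0.35 to 0.85 m from the base axis. Payload 8.1 kg.
Tool frame: the origin (TCP) lies at the very end of the fingers, on their centre line; the grasp point (between the pads) lies 19 mm behind it (pinch_z is the distance from the TCP to the grasp point, in m); z points along the fingers, y is the direction in which the jaws open and shut (so a half turn about z gives the same grasp; the last joint's range is limited). The gripper opens to 93 mm and grips with 3 to 60 N. Pads are 15 mm wide; open, the fingers measure 128 mm over their backs; the gripper's body (75 mm by 188 mm) begins 65 mm behind the grasp point.
Start: joints at [1.103, 0.13, 1.488, -0, 1.523, -0.085], TCP at [0.224, 0.557, 0.198] pointing down, gripper open.
Joint ranges: [-2.96, 2.96], [-0.89, 2.26], [0.02, 2.5], [-1.34, 4.48], [0, 2.73], [-2.66, 2.66]. Speed limits (rad/s): [2.39, 2.39, 2.79, 3.14, 3.14, 3.14].

### API

Orientations are given as a rotation vector (axis times angle).
In Python, from plant import * gives the robot as it stands.
- The arm moves only by the tool move_arm, never from a script. Its argument "series" is a list of rows, each a list of 7 numbers: the shift along the tool's x, y, z each as a share of 10 cm, from -1 to 1, then the turn, a rotation vector about the tool's x, y, z each as a share of 180 degrees, from -1 to 1, then the opening, from -1 (shut) to 1 (fully open). In form: [[dx, dy, dz, rx, ry, rz, jaw], ...]. A call has 1 to 8 rows; each row is the pose to reach, as a shift and turn from the pose commanded when the call began, along the tool's axes at that moment, turning the shorter way round; what a row does not reach only later rows make up. A row lasts 1/10 s, in which the tool goes at most 50 mm and 8.59 degrees, less where a joint would pass 70% of its speed; a pose out of reach is approached as far as the arm can. A call with a number of a shift or a turn outside -1 to 1 is refused whole. A call with a gripper value outside its range is refused whole. The fingers move at their own pace and stop on an object; "squeeze" is the grip in N (left out, the last holds). Time passes only in rows, so rows that repeat a pose let the fingers close. It gives the time, the measured TCP pose, the force and the opening at its end, in the units of the state.
- read_state(): the state, without advancing time (a new reading comes with each control period).
- read_camera(name): name is "side" or "top"; returns a dict with "frame" (480x640x3 uint8, red, green, blue), "K" (3x3 intrinsics, pixels), "rvec" (rotation vector, rad) and "tvec" (3), from world to camera coordinates, as OpenCV has them. Camera axes: x right, y down, z forward; pixel columns grow to the right and rows downward; lengths in m; the calibration is good to about 2 mm. A picture is of the moment at which its call begins. There is no depth.
- close_job(): hands the job in, once; it reports no verdict.
The state is a dict: "t": time; "q": joint angles; "dq": joint speeds; "joint_torque": joint torques, N m; "tool_pos": TCP position; "orientation": TCP orientation; "force": force on the tool from outside, world axes, zero at the start; "wrist_torque": the same for the moment, N m; "opening": finger opening in m.
Only numpy, scipy, OpenCV 4.12 (cv2) and the standard library are available. Lean on these libraries where they do the work, as an engineer would, in place of code of your own. Each camera call takes 0.05 s, during which the arm holds its last target.

## Working session

There is one attempt and no reset: what is moved stays moved. The work goes in short steps, Python scripts to look and compute and a tool call to move; the robot and the scene stay as the last step left them, time stands still between calls to the robot, and variables do not carry over. Pictures are saved under pics/ and viewed, and the job is handed in when it is done.

Besides the shell and the picture viewer there is one more tool, called after "Emit:" as a command line: name --pt "numbers of a row" for each row, then --argument value for the rest. move_arm: Moves the arm, as the interface text tells. Shift numbers are shares of 10 cm and turn numbers shares of 180 degrees, none past 1 either way. Its arguments: {"type":"object","properties":{"series":{"type":"array","items":{"type":"array","items":{"type":"number"}}},"squeeze":{"type":"number"}},"required":["series"]}

```bash
mkdir -p pics; ls
python3 - <<'E'
from plant import *
import cv2,pickle
s=read_state();print(s)
d={}
for n in("side","top"):
    c=read_camera(n);d[n]=c;cv2.imwrite(f"pics/{n}0.png",c["frame"][:,:,::-1]);print(n,c["K"],c["rvec"],c["tvec"])
pickle.dump(d,open("c0.pkl","wb"))
E
```

```text
pics
{'t': 0.0, 'q': array([ 1.10259928e+00,  1.31133368e-01,  1.48926609e+00,  8.49161561e-06,
        1.52300283e+00, -8.54380541e-02]), 'dq': array([-0.00356074, -0.00112947,  0.00036153, -0.00126028, -0.00064351,
       -0.00068176]), 'joint_torque': array([-1.25553174e-04, -5.59840786e+01, -4.91766536e+01,  7.67193083e-02,
        3.50327126e-02, -1.79225744e-04]), 'tool_pos': array([0.22381366, 0.55604509, 0.19711133]), 'orientation': array([-5.97477758e-01, -3.08374104e+00,  2.73026840e-03]), 'force': array([ 0.68915574,  0.18613084, -0.4771101 ]), 'wrist_torque': array([-0.00556255,  0.01444782,  0.03410782]), 'opening': 0.09261337308907554}
side [[541.44427007   0.         331.67042218]
 [  0.         541.44427007 248.2417238 ]
 [  0.           0.           1.        ]] [ 2.09992781 -0.8395486   0.37923869] [-0.35448619  0.30335791  0.91273657]
top [[572.92461797   0.         319.81009283]
 [  0.         572.92461797 233.69027468]
 [  0.           0.           1.        ]] [ 2.16608816 -2.17381931  0.10813581] [0.03375374 0.53215546 1.29944618]
```

View pics/side0.png

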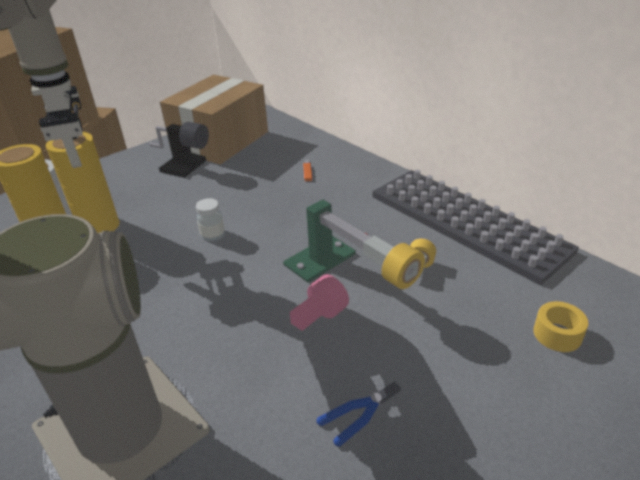

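View pics/top0.png

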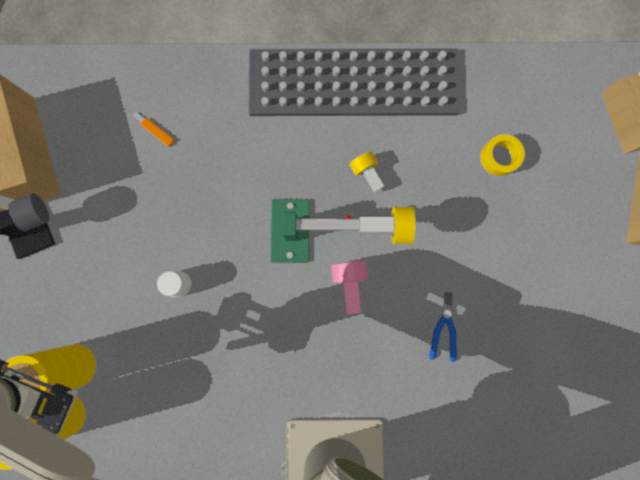

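The side view shows the stand at about (330,240), with the hub and yellow roll at (400,262). In the top view the upright is at (290,225), the red button at (347,217), the hub's rim at about (360,225) and the roll at (403,225). The smaller look-alike is at (367,170) and the pink one at (350,285).

```bash
cat > h.py <<'E'
import numpy as np,cv2,pickle
def ray(c,uv,z):
    R,_=cv2.Rodrigues(np.array(c["rvec"],float));t=np.array(c["tvec"],float).ravel()
    C=-R.T@t;d=R.T@np.linalg.inv(c["K"])@np.array([uv[0],uv[1],1.0])
    return C+d*(z-C[2])/d[2]
def proj(c,p):
    return cv2.projectPoints(np.array(p,float).reshape(-1,3),np.array(c["rvec"],float),np.array(c["tvec"],float),c["K"],None)[0].reshape(-1,2)
def crop(c,x0,y0,x1,y1,s,name):
    cv2.imwrite(name,cv2.resize(c["frame"][y0:y1,x0:x1,::-1],None,fx=s,fy=s,interpolation=cv2.INTER_CUBIC))
E
python3 - <<'E'
from h import *
d=pickle.load(open("c0.pkl","rb"))
c=d["top"];crop(c,265,190,425,270,5,"pics/topz.png")
crop(d["side"],280,190,440,300,5,"pics/sidez.png")
f=c["frame"].astype(int)
m=((f[...,0]>110)&(f[...,1]<70)&(f[...,2]<70))
ys,xs=np.nonzero(m[205:225,330:365]);ys+=205;xs+=330
print(len(xs),xs.mean(),ys.mean(),xs.min(),xs.max(),ys.min(),ys.max(),ray(c,(xs.mean(),ys.mean()),.136))
for y in (219,222,225,228,231): print(y,f[y,340:370].sum(1)//3)
print([tuple(f[y,330]) for y in range(212,238)]);print([f[y,380].sum()//3 for y in range(208,242)])
print([f[y,310].sum()//3 for y in range(208,242)]);print([f[y,355].sum()//3 for y in range(208,242)])
E
```

```text
15 347.6666666666667 216.53333333333333 345 350 215 218 [ 0.55780233 -0.02759893  0.136     ]
219 [137 137 138 131 132 132 134 134 134 132 132 131 133 136 136 135 134 134
 140 147 174 186 189 187 185 188 187 187 190 186]
222 [170 169 170 170 168 168 169 168 169 169 170 168 168 170 168 169 170 172
 168 165 177 186 188 185 185 186 185 186 186 187]
225 [166 166 168 167 169 166 170 168 169 168 169 167 170 167 170 171 168 168
 167 166 178 184 185 185 186 185 187 185 185 184]
228 [164 166 167 167 166 167 165 166 165 168 167 165 170 168 166 167 166 166
 165 163 176 186 187 187 188 185 187 188 187 186]
231 [134 135 137 137 139 137 139 138 139 139 138 137 137 139 138 137 136 138
 141 153 163 164 166 167 167 164 166 165 167 165]
[(np.int64(89), np.int64(91), np.int64(93)), (np.int64(94), np.int64(96), np.int64(94)), (np.int64(91), np.int64(90), np.int64(92)), (np.int64(92), np.int64(93), np.int64(90)), (np.int64(88), np.int64(89), np.int64(90)), (np.int64(86), np.int64(89), np.int64(88)), (np.int64(117), np.int64(115), np.int64(116)), (np.int64(164), np.int64(161), np.int64(162)), (np.int64(17
[... 1624 characters left out ...]
 np.int64(166), np.int64(140), np.int64(105), np.int64(87), np.int64(89), np.int64(91), np.int64(94), np.int64(93), np.int64(90), np.int64(89), np.int64(93), np.int64(93), np.int64(91), np.int64(92)]
[np.int64(89), np.int64(86), np.int64(87), np.int64(89), np.int64(87), np.int64(90), np.int64(88), np.int64(93), np.int64(91), np.int64(93), np.int64(102), np.int64(135), np.int64(163), np.int64(168), np.int64(169), np.int64(171), np.int64(168), np.int64(171), np.int64(170), np.int64(170), np.int64(167), np.int64(145), np.int64(134), np.int64(137), np.int64(136), np.int64(140), np.int64(144), np.int64(144), np.int64(141), np.int64(141), np.int64(140), np.int64(141), np.int64(139), np.int64(137)]
```

Run:
```python
from h import *
print(cv2.Rodrigues(np.array([-5.97477758e-01, -3.08374104e+00,  2.73026840e-03]))[0].round(3))
```

```text
[[-0.928  0.373 -0.001]
 [ 0.373  0.928 -0.002]
 [ 0.    -0.002 -1.   ]]
```

View pics/topz.png

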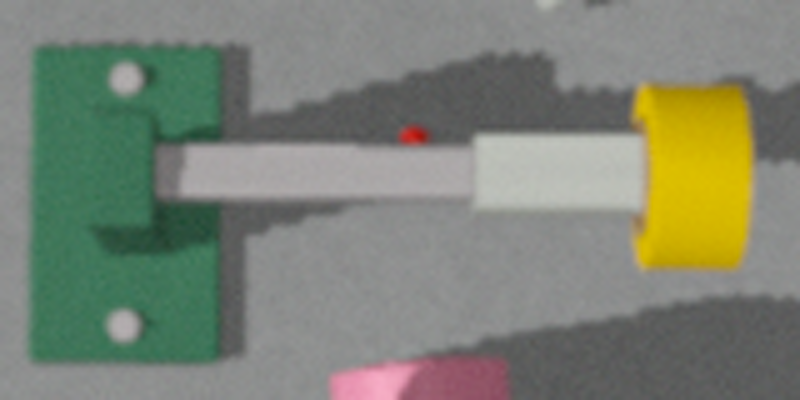

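View pics/sidez.png

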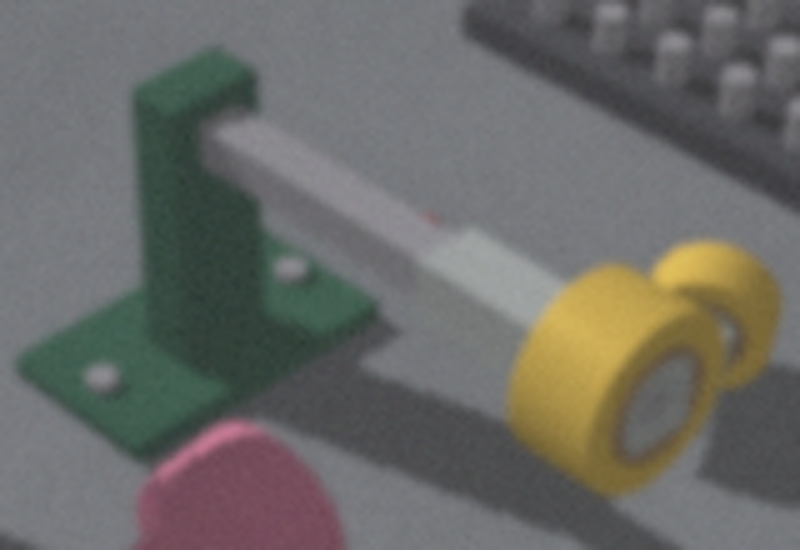

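Run:
```python
from h import *
d=pickle.load(open("c0.pkl","rb"))
for n in d:
    c=d[n];R,_=cv2.Rodrigues(np.array(c["rvec"],float));print(n,-R.T@np.array(c["tvec"]))
c=d["top"];g=c["frame"].astype(float).mean(2)
def edges(col,th,rng=(210,240),mid=224):
    v=g[:,col]
    y=mid
    while v[y]>th:y-=1
    up=y+(th-v[y])/(v[y+1]-v[y])
    y=mid
    while v[y]>th:y+=1
    dn=y-(th-v[y])/(v[y-1]-v[y])
    return up,dn
def fit(cols,th1,th2,z):
    P=[];Q=[]
    for k in cols:
        u=edges(k,th1)[0]; w=edges(k,th2)[1]
        P.append(ray(c,(k,u),z)); Q.append(ray(c,(k,w),z))
    P=np.array(P);Q=np.array(Q)
    a=np.polyfit(P[:,1],P[:,0],1);b=np.polyfit(Q[:,1],Q[:,0],1)
    print("upper slope",a,"lower",b,"at y=-.03",np.polyval(a,-.03),np.polyval(b,-.03),"at y=-.08",np.polyval(a,-.08),np.polyval(b,-.08))
fit(list(range(304,338)),128,152,.141)
fit(list(range(364,388)),140,175,.144)
# hub rim column
for y in range(221,229): 
    v=g[y]; k=358
    while v[k]<177:k+=1
    print(y,round(k-(v[k]-177)/(v[k]-v[k-1]),2),end=' ')
print(ray(c,(359.8,225),.144))
# roll far end, upright inner top edge
f=c["frame"].astype(int)
print(f[225,386:420].tolist())
print([f[y,292].tolist() for y in range(205,240,2)])
print(f[216,284:304].tolist()); print(f[225,290:304].tolist())
for uv in ((272,199.5),(309,199.5),(271.5,262),(309,262)):print(ray(c,uv,.008))
for uv in ((295.5,225),(415.5,225)):print(ray(c,uv,.152),ray(c,uv,.168))
```

```text
side [-0.08958277 -0.64370972  0.7927088 ]
top [0.39996548 0.03162166 1.3460746 ]
upper slope [-0.00206365  0.5535253 ] lower [0.00511298 0.53152777] at y=-.03 0.5535872047583098 0.5313743773506293 at y=-.08 0.5536903870643554 0.5311187281356393
upper slope [0.00342817 0.55720035] lower [0.00618458 0.52747685] at y=-.03 0.5570975000194959 0.527291317496538 at y=-.08 0.5569260916569274 0.5269820885615645
221 359.86 222 359.97 223 360.16 224 360.07 225 359.87 226 359.97 227 359.94 228 360.03 [ 0.53864326 -0.05267849  0.144     ]
[[183, 187, 180], [188, 190, 183], [184, 188, 182], [184, 189, 182], [185, 188, 181], [186, 189, 184], [185, 185, 178], [180, 172, 156], [184, 160, 113], [207, 178, 40], [220, 191, 0], [221, 191, 0], [219, 190, 0], [219, 191, 0], [219, 189, 0], [218, 190, 0], [218, 189, 0], [220, 191, 0], [219, 189, 0], [220, 191, 0], [218, 188, 0], [219, 190, 0], [217, 188, 0], [218, 188, 0], [217, 187, 0], [218, 189, 0], [217, 188, 0], [217, 187, 0], [209, 179, 10], [177, 157, 99], [148, 144, 134], [137, 138, 138], [140, 142, 140], [137, 139, 139]]
[[159, 156, 155], [140, 141
[... 349 characters left out ...]
, [56, 115, 86], [64, 116, 90], [64, 116, 82], [59, 108, 85], [46, 93, 69], [44, 84, 62], [58, 104, 77], [60, 113, 87], [61, 116, 90], [64, 115, 88], [51, 104, 79], [49, 92, 68], [39, 84, 61]]
[[59, 115, 85], [66, 118, 90], [60, 113, 86], [63, 114, 91], [50, 107, 77], [66, 93, 78], [101, 100, 98], [113, 113, 112], [114, 113, 114], [118, 117, 116], [124, 121, 122], [153, 149, 152], [164, 163, 163], [168, 165, 165]]
[0.6156885 0.1444751 0.008    ]
[0.61537203 0.05710057 0.008     ]
[0.46808883 0.144936   0.008     ]
[0.46777673 0.05734463 0.008     ]
[0.53820563 0.08276931 0.152     ] [0.53635329 0.08208396 0.168     ]
[ 0.53729999 -0.16895025  0.152     ] [ 0.53545978 -0.16626269  0.168     ]
```

```bash
cat > go.py <<'E'
import sys;from plant import *;from h import *
def to(x,y,z):
    s=read_state();R=cv2.Rodrigues(np.array(s["orientation"]))[0]
    T=np.array([[0,1,0],[1,0,0],[0,0,-1.]])
    d=R.T@(np.array([x,y,z])-s["tool_pos"])/.1
    r=cv2.Rodrigues(R.T@T)[0].ravel()/np.pi
    print("t",round(s["t"],2),"pos",s["tool_pos"].round(4),"shares",d.round(3),r.round(4),"F",s["force"].round(2),"op",round(s["opening"],4))
to(*map(float,sys.argv[1:4]))
E
python3 go.py .31 .47 .27;python3 go.py .542 -.07 .25
```

```text
t 0.1 pos [0.2239 0.5561 0.1972] shares [-1.121 -0.478 -0.727] [-5.000e-04  3.000e-04  3.782e-01] F [ 0.49 -0.89  0.2 ] op 0.0934
t 0.1 pos [0.2239 0.5561 0.1972] shares [-5.29  -4.62  -0.521] [-5.000e-04  3.000e-04  3.782e-01] F [ 0.49 -0.89  0.2 ] op 0.0934
```

Emit:
move_arm --pt "-0.3 -0.25 -0.3 0 0 0.05 1" --pt "-0.6 -0.5 -0.5 0 0 0.1 1" --pt "-1 -0.87 -0.6 0 0 0.15 1" --pt "-1 -0.87 -0.6 0 0 0.2 1"

```text
t: 0.5
tool_pos: [0.2868, 0.4357, 0.26]
orientation: [1.494, 2.761, 0.003]
force: [0.7, 0.2, 0.7]
opening: 0.0928
```

```bash
python3 go.py .542 -.07 .25
```

```text
t 0.5 pos [0.2868 0.4357 0.26  ] shares [-5.629 -0.63   0.103] [0.0009 0.     0.1842] F [0.65 0.17 0.73] op 0.0928
```

Emit:
move_arm --pt "-0.5 -0.06 0 0 0 0.05 1" --pt "-1 -0.1 0 0 0 0.1 1" --pt "-1 -0.1 0 0 0 0.13 1"

```text
t: 0.8
tool_pos: [0.3339, 0.3455, 0.2579]
orientation: [2.025, 2.399, -0.001]
force: [-0.5, 1.0, 0.4]
opening: 0.0934
```

```bash
python3 go.py .542 -.07 .25
```

```text
t 0.8 pos [0.3339 0.3455 0.2579] shares [-4.445  1.354  0.089] [0.0002 0.0006 0.0537] F [-0.51  0.99  0.35] op 0.0934
```

Emit:
move_arm --pt "-0.5 0.15 0 0 0 0.03 1" --pt "-1 0.3 0 0 0 0.054 1" --pt "-1 0.3 0 0 0 0.054 1"

```text
t: 1.1
tool_pos: [0.3807, 0.2526, 0.2578]
orientation: [2.217, 2.223, -0.002]
force: [1.0, 0.1, -0.4]
opening: 0.0932
```

```bash
python3 go.py .542 -.07 .25
```

```text
t 1.1 pos [0.3807 0.2526 0.2578] shares [-3.23   1.604  0.085] [0.0001 0.0006 0.0009] F [ 0.98  0.08 -0.36] op 0.0932
```

Orientation done; now three translations (tool x = world y, tool y = world x).

Emit:
move_arm --pt "-0.45 0.22 0 0 0 0 1" --pt "-0.9 0.45 0 0 0 0 1" --pt "-1 0.5 0 0 0 0 1"

```text
t: 1.4
tool_pos: [0.431, 0.1541, 0.2578]
orientation: [2.213, 2.229, -0.002]
force: [0.2, 0.4, 0.1]
opening: 0.0928
```

Emit:
move_arm --pt "-0.45 0.22 0 0 0 0 1" --pt "-0.9 0.45 0 0 0 0 1" --pt "-1 0.5 0 0 0 0 1"

```text
t: 1.7
tool_pos: [0.4819, 0.055, 0.2576]
orientation: [2.213, 2.229, -0.002]
force: [-0.5, 0.9, 0.2]
opening: 0.0931
```

Emit:
move_arm --pt "-0.45 0.22 0 0 0 0 1" --pt "-0.9 0.45 0 0 0 0 1" --pt "-1 0.5 0 0 0 0 1" --pt "-1 0.5 0 0 0 0 1"

```text
t: 2.1
tool_pos: [0.532, -0.0419, 0.2574]
orientation: [-2.211, -2.229, 0.001]
force: [-0.1, -0.3, 0.9]
opening: 0.093
```

```bash
python3 go.py .542 -.07 .25;  python3 go.py .542 -.07 .1095
python3 - <<'E'
from plant import *; from h import *
d={}
for n in("top","side"):
    d[n]=read_camera(n)
crop(d["top"],240,140,440,290,4,"pics/topa.png")
E
```

```text
t 2.1 pos [ 0.532  -0.0419  0.2574] shares [-0.281  0.098  0.073] [-0.0005 -0.0003  0.0026] F [-0.14 -0.26  0.87] op 0.093
t 2.1 pos [ 0.532  -0.0419  0.2574] shares [-0.283  0.1    1.478] [-0.0005 -0.0003  0.0026] F [-0.14 -0.26  0.87] op 0.093
```

View pics/topa.png

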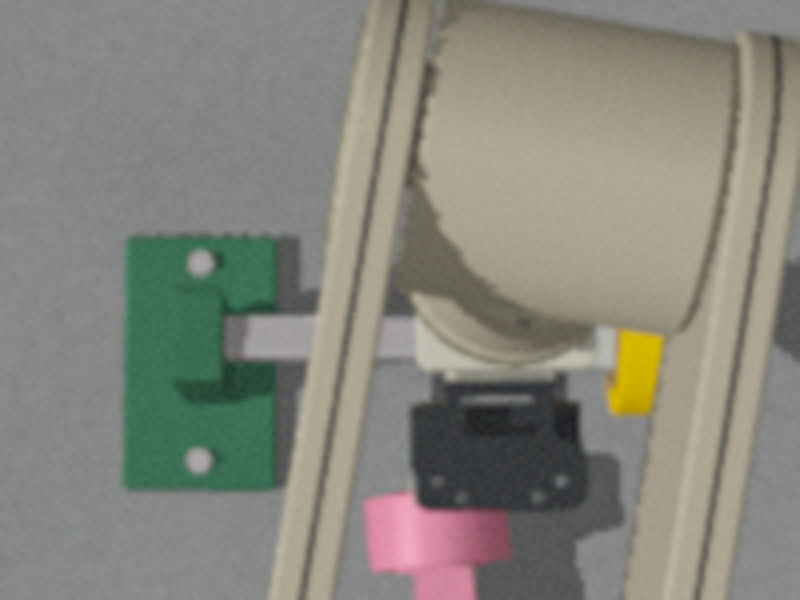

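The arm now hides the hub in the top view, as expected, with the upright still visible at (200,335) in the crop. I'll centre and descend.

Emit:
move_arm --pt "-0.28 0.1 0.3 0 0 0.0026 1" --pt "-0.28 0.1 0.6 0 0 0.0026 1" --pt "-0.28 0.1 0.9 0 0 0.0026 1" --pt "-0.28 0.1 0.9 0 0 0.0026 1"

```text
t: 2.6
tool_pos: [0.5387, -0.0669, 0.1635]
orientation: [-2.212, -2.221, 0.006]
force: [-0.6, 0.2, -1.2]
opening: 0.0927
```

```bash
python3 go.py .5422 -.07 .1095
```

```text
t 2.6 pos [ 0.5387 -0.0669  0.1635] shares [-0.033  0.039  0.539] [-0.0025 -0.0007  0.0012] F [-0.61  0.2  -1.22] op 0.0927
```

Emit:
move_arm --pt "-0.01 0.01 0.2 0 0 0 1" --pt "-0.01 0.01 0.4 0 0 0 1" --pt "-0.01 0.01 0.5 0 0 0 1" --pt "-0.01 0.01 0.5 0 0 0 1" --pt "-0.01 0.01 0.5 0 0 0 1"

```text
t: 3.1
tool_pos: [0.5438, -0.0701, 0.1196]
orientation: [2.218, 2.224, 0.001]
force: [0.1, 0.5, 0.2]
opening: 0.0931
```

```bash
python3 go.py .5422 -.07 .1095; python3 go.py .5422 -.07 .1095
python3 - <<'E'
from plant import *; from h import *
c=read_camera("side")
cv2.imwrite("pics/sb.png",cv2.resize(c["frame"][170:330,270:470,::-1],None,fx=4,fy=4))
E
```

```text
t 3.1 pos [ 0.5438 -0.0701  0.1196] shares [ 0.001 -0.016  0.101] [0.0004 0.0001 0.0008] F [0.07 0.5  0.17] op 0.0931
t 3.1 pos [ 0.5438 -0.0701  0.1196] shares [ 0.001 -0.016  0.101] [0.0004 0.0001 0.0008] F [0.07 0.5  0.17] op 0.0931
```

View pics/sb.png

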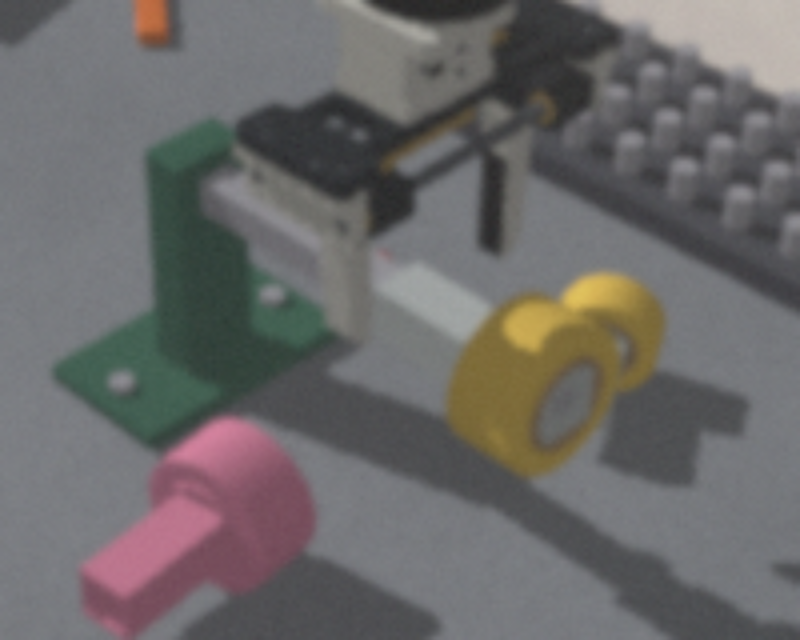

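The open fingers straddle the sleeve; the button is red at (385,255) in the crop, just ahead of the rim. Go down 10 mm and close gently.

Emit:
move_arm --pt "0 -0.016 0.1 0 0 0 1" --pt "0 -0.016 0.1 0 0 0 0" --pt "0 -0.016 0.1 0 0 0 -0.2" --pt "0 -0.016 0.1 0 0 0 -1" --pt "0 -0.016 0.1 0 0 0 -1" --pt "0 -0.016 0.1 0 0 0 -1" --pt "0 -0.016 0.1 0 0 0 -1" --pt "0 -0.016 0.1 0 0 0 -1" --squeeze 10

```text
t: 3.95
tool_pos: [0.5416, -0.0707, 0.1082]
orientation: [2.219, 2.223, 0.0]
force: [0.0, -0.5, 0.2]
opening: 0.0415
```

```bash
python3 go.py .5422 -.07 .1095
```

```text
t 3.95 pos [ 0.5416 -0.0707  0.1082] shares [ 0.007  0.006 -0.013] [0.     0.     0.0005] F [ 0.   -0.51  0.16] op 0.0415
```

Emit:
move_arm --pt "0 0 0 0 0 0 -1" --pt "0 0 0 0 0 0 -1" --pt "0 0 0 0 0 0 -1" --pt "0 0 0 0 0 0 -1" --squeeze 10

```text
t: 4.35
tool_pos: [0.5412, -0.0706, 0.1081]
orientation: [-2.219, -2.223, 0.001]
force: [-2.8, 1.5, 1.4]
opening: 0.0312
```

```bash
python3 go.py .5422 -.07 .1095
```

```text
t 4.35 pos [ 0.5412 -0.0706  0.1081] shares [ 0.006  0.01  -0.014] [-0.0002 -0.      0.0006] F [-2.8   1.54  1.43] op 0.0312
```

Emit:
move_arm --pt "0.02 0 0 0 0 0 -1" --pt "0.04 0 0 0 0 0 -1" --pt "0.06 0 0 0 0 0 -1" --pt "0.08 0 0 0 0 0 -1" --pt "0.1 0 0 0 0 0 -1" --pt "0.12 0 0 0 0 0 -1" --pt "0.14 0 0 0 0 0 -1" --pt "0.14 0 0 0 0 0 -1"

```text
t: 5.15
tool_pos: [0.5414, -0.0564, 0.1081]
orientation: [-2.219, -2.224, 0.0]
force: [-4.4, -2.2, 2.3]
opening: 0.0312
```

```bash
python3 go.py .5422 -.07 .1095;python3 - <<'E'
from plant import *; from h import *
c=read_camera("side")
cv2.imwrite("pics/sc.png",cv2.resize(c["frame"][195:285,310:430,::-1],None,fx=6,fy=6))
E
```

```text
t 5.15 pos [ 0.5414 -0.0564  0.1081] shares [-0.136  0.007 -0.014] [-0.0001 -0.      0.0006] F [-4.44 -2.23  2.26] op 0.0312
```

View pics/sc.png

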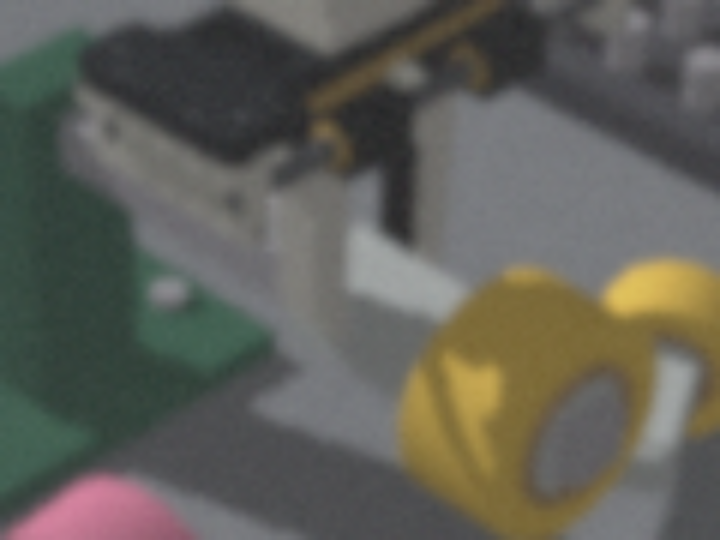

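The sleeve sits between the pads and the hub followed the grip, but the rim is hidden. There's a side load of about 4 N, so I'll ease x slightly and creep until contact.

Emit:
move_arm --pt "0.0 -0.01 0 0 0 0 -1" --pt "0.01 -0.01 0 0 0 0 -1" --pt "0.02 -0.01 0 0 0 0 -1" --pt "0.03 -0.01 0 0 0 0 -1" --pt "0.03 -0.01 0 0 0 0 -1"

```text
t: 5.7
tool_pos: [0.5406, -0.0533, 0.1081]
orientation: [-2.219, -2.224, -0.001]
force: [-0.7, 0.1, 0.2]
opening: 0.031
```

```bash
python3 go.py .5422 -.07 .1095
```

```text
t 5.7 pos [ 0.5406 -0.0533  0.1081] shares [-0.167  0.015 -0.014] [ 0.0001 -0.0001  0.0006] F [-0.68  0.07  0.19] op 0.031
```

Emit:
move_arm --pt "0.005 0 0 0 0 0 -1" --pt "0.01 0 0 0 0 0 -1" --pt "0.01 0 0 0 0 0 -1"

```text
t: 6.0
tool_pos: [0.5405, -0.0526, 0.1081]
orientation: [-2.219, -2.223, -0.0]
force: [0.6, -1.8, -0.5]
opening: 0.0308
```

Emit:
move_arm --pt "0.005 0 0 0 0 0 -1" --pt "0.01 0 0 0 0 0 -1" --pt "0.01 0 0 0 0 0 -1"

```text
t: 6.3
tool_pos: [0.5405, -0.0516, 0.1081]
orientation: [-2.219, -2.223, 0.0]
force: [-0.6, -0.8, -0.9]
opening: 0.031
```

Emit:
move_arm --pt "0.005 0 0 0 0 0 -1" --pt "0.01 0 0 0 0 0 -1" --pt "0.01 0 0 0 0 0 -1"

```text
t: 6.6
tool_pos: [0.5405, -0.0509, 0.1082]
orientation: [2.219, 2.223, -0.0]
force: [-0.0, -2.5, 0.1]
opening: 0.0312
```

Emit:
move_arm --pt "0.005 0 0 0 0 0 -1" --pt "0.01 0 0 0 0 0 -1" --pt "0.01 0 0 0 0 0 -1"

```text
t: 6.9
tool_pos: [0.5405, -0.0505, 0.1081]
orientation: [2.219, 2.222, -0.002]
force: [0.2, -6.1, -1.3]
opening: 0.0311
```

Contact: y force rose to −6 N at tool y ≈ −0.0505, so rim ≈ −0.033, matching the image estimate (−0.0336). Ease back, open, and shift to the rim.

Emit:
move_arm --pt "-0.008 0 0 0 0 0 -1" --pt "-0.01 0 0 0 0 0 -1" --pt "-0.01 0 0 0 0 0 0.3" --pt "-0.01 0 0 0 0 0 0.3" --pt "-0.01 0 0 0 0 0 0.3" --pt "-0.01 0 0 0 0 0 0.3" --pt "-0.01 0 0 0 0 0 0.3"

```text
t: 7.6
tool_pos: [0.5405, -0.0505, 0.1081]
orientation: [-2.219, -2.223, -0.0]
force: [-0.7, 0.5, -0.3]
opening: 0.0599
```

```bash
python3 go.py .5405 -.0325 .1085
```

```text
t 7.6 pos [ 0.5405 -0.0505  0.1081] shares [ 0.18   0.    -0.004] [-0.     -0.0001  0.0006] F [-0.66  0.53 -0.32] op 0.0599
```

Emit:
move_arm --pt "0.09 0 0 0 0 0 0.3" --pt "0.185 0 0 0 0 0 0.3" --pt "0.185 0 0 0 0 0 0.3"

```text
t: 7.9
tool_pos: [0.5404, -0.0306, 0.1081]
orientation: [-2.218, -2.224, -0.0]
force: [-1.4, -0.3, 0.4]
opening: 0.0601
```

```bash
python3 go.py .5405 -.0325 .1085;python3 - <<'E'
from plant import *; from h import *
c=read_camera("side")
cv2.imwrite("pics/sd.png",cv2.resize(c["frame"][195:285,310:430,::-1],None,fx=6,fy=6))
print(proj(c,[[.5563,-.0326,.129],[.5563,-.0266,.129],[.5405,-.0325,.1445]]), [310,195])
E
```

```text
t 7.9 pos [ 0.5404 -0.0306  0.1081] shares [-0.019  0.001 -0.004] [-0.     -0.0002  0.001 ] F [-1.37 -0.3   0.36] op 0.0601
[[366.83512913 236.13621151]
 [364.73140642 234.8918583 ]
 [361.44906068 233.24725329]] [310, 195]
```

View pics/sd.png

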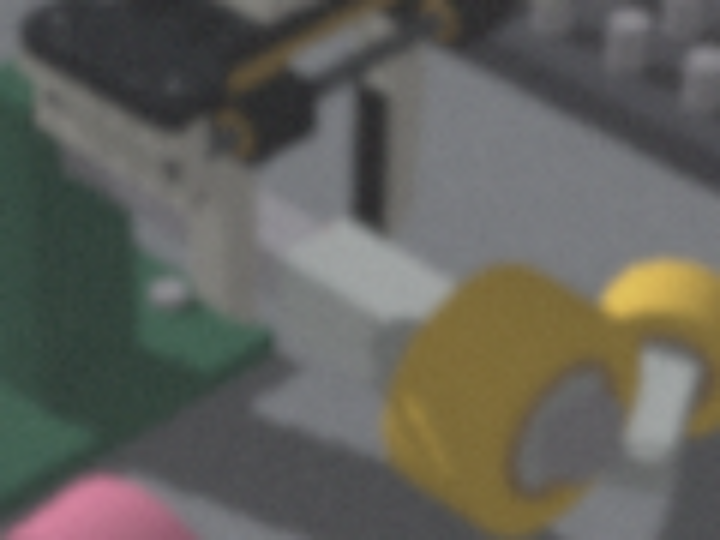

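The sleeve rim's top edge runs from about (290,245) to (345,222) in the crop, perhaps slightly behind where I reckoned. I'll measure it against the first picture.

Run:
```python
from plant import *; from h import *
d=pickle.load(open("c0.pkl","rb"))
c1=read_camera("side"); c0=d["side"]
print(read_state()["tool_pos"])
def prof(c,x):
    ys=np.arange(-.075,-.015,.0015)
    f=cv2.GaussianBlur(c["frame"],(0,0),.7).astype(np.float32)
    out=[]
    for y in ys:
        p=proj(c,[[x,y,.144]])[0].astype(np.float32)
        v=cv2.getRectSubPix(f,(1,1),(float(p[0]),float(p[1])))[0,0]; out.append(int(v[1]-v[0])*1000+int(v.mean()))
    return list(zip((ys*1000).round(1).tolist(),[o%1000 for o in out],[o//1000 for o in out]))
for x in (.538,.542,.546):
    print(x);print("0",[(a,b,g) for a,b,g in prof(c0,x) if -68<a<-40]);print("1",[(a,b,g) for a,b,g in prof(c1,x) if -46<a<-20])
t=read_camera("top");crop(t,300,170,420,260,6,"pics/td.png")
```

```text
[ 0.54049418 -0.0316107   0.10815927]
0.538
0 [(-67.5, 158, 3), (-66.0, 158, 3), (-64.5, 159, 4), (-63.0, 158, 4), (-61.5, 158, 3), (-60.0, 158, 3), (-58.5, 157, 2), (-57.0, 156, 2), (-55.5, 154, 1), (-54.0, 151, 1), (-52.5, 149, 1), (-51.0, 147, 0), (-49.5, 145, 0), (-48.0, 143, 0), (-46.5, 142, -1), (-45.0, 141, -1), (-43.5, 141, -2), (-42.0, 142, -2), (-40.5, 142, -2)]
1 [(-45.0, 161, 2), (-43.5, 161, 2), (-42.0, 161, 3), (-40.5, 160, 3), (-39.0, 159, 3), (-37.5, 157, 3), (-36.0, 155, 2), (-34.5, 152, 1), (-33.0, 150, 1), (-31.5, 148, 0), (-30.0, 146, 0), (-28.5, 144, 0), (-27.0, 143, -1), (-25.5, 143, -1), (-24.0, 142, -1), (-22.5, 142, -1), (-21.0, 142, -1)]
0.542
0 [(-67.5, 159, 3), (-66.0, 159, 3), (-64.5, 159, 3), (-63.0, 158, 3), (-61.5, 159, 3), (-60.0, 159, 3), (-58.5, 157, 3), (-57.0, 155, 2), (-55.5, 153, 1), (-54.0, 150, 1), (-52.5, 147, 1), (-51.0, 145, 0), (-49.5, 142, 0), (-48.0, 140, -1), (-46.5, 139, -2), (-45.0, 138, -3), (-43.5, 137, -5), (-42.0, 138, -5), (-40.5, 138, -5)]
1 [(-45.0, 161, 3), (-43.5, 161, 3), (-42.0, 160, 3), (-40.5, 160, 2), (-39.0, 158, 2), (-37.5, 156, 1), (-36.0, 154, 0), (-34.5, 150, 0), (-33.0, 147, 0), (-31.5, 144, 0), (-30.0, 143, 0), (-28.5, 142, 0), (-27.0, 142, -1), (-25.5, 141, -1), (-24.0, 141, -1), (-22.5, 141, -1), (-21.0, 141, -1)]
0.546
0 [(-67.5, 161, 4), (-66.0, 160, 4), (-64.5, 160, 3), (-63.0, 160, 4), (-61.5, 159, 3), (-60.0, 159, 3), (-58.5, 158, 3), (-57.0, 154, 3), (-55.5, 151, 2), (-54.0, 146, 2), (-52.5, 142, 1), (-51.0, 139, 1), (-49.5, 136, 0), (-48.0, 133, 0), (-46.5, 131, -2), (-45.0, 128, -4), (-43.5, 126, -6), (-42.0, 125, -9), (-40.5, 125, -11)]
1 [(-45.0, 161, 3), (-43.5, 161, 3), (-42.0, 161, 3), (-40.5, 160, 3), (-39.0, 158, 2), (-37.5, 155, 1), (-36.0, 152, 0), (-34.5, 146, -1), (-33.0, 141, -1), (-31.5, 137, -1), (-30.0, 135, 0), (-28.5, 134, 0), (-27.0, 134, 0), (-25.5, 134, 0), (-24.0, 134, 0), (-22.5, 134, 0), (-21.0, 134, 0)]
```

View pics/td.png

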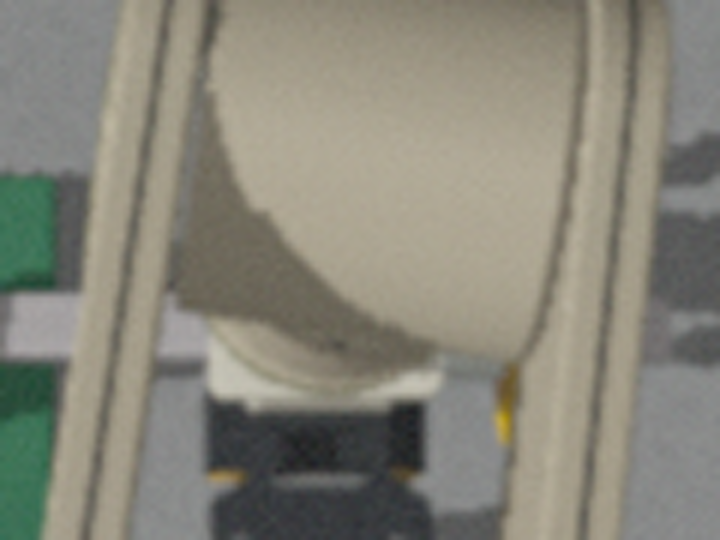

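Side view: the rim shifted by about 19.5 mm since the start, agreeing with the arm's reading, so it stands at the button. The top view is blocked by the wrist. Close across rim and button.

Emit:
move_arm --pt "-0.01 0 0 0 0 0 0.3" --pt "-0.01 0 0 0 0 0 -1" --pt "-0.01 0 0 0 0 0 -1" --pt "-0.01 0 0 0 0 0 -1" --pt "-0.01 0 0 0 0 0 -1" --pt "-0.01 0 0 0 0 0 -1" --pt "-0.01 0 0 0 0 0 -1" --pt "-0.01 0 0 0 0 0 -1" --squeeze 15

```text
t: 8.85
tool_pos: [0.5407, -0.0333, 0.1082]
orientation: [2.219, 2.223, 0.0]
force: [2.2, -1.7, -0.7]
opening: 0.031
```

Emit:
move_arm --pt "0 0 0 0 0 0 -1" --pt "0 0 0 0 0 0 -1" --pt "0 0 0 0 0 0 -1" --squeeze 25

```text
t: 9.15
tool_pos: [0.5406, -0.0333, 0.1082]
orientation: [2.219, 2.223, 0.0]
force: [3.1, -2.1, -0.6]
opening: 0.0304
```

Opening 31 mm means both pads are on the sleeve with the button pressed level; the +3 N x force fits the spring. Push gently.

Emit:
move_arm --pt "0.005 0 0 0 0 0 -1" --pt "0.01 0 0 0 0 0 -1" --pt "0.015 0 0 0 0 0 -1" --pt "0.02 0 0 0 0 0 -1" --pt "0.02 0 0 0 0 0 -1"

```text
t: 9.65
tool_pos: [0.5405, -0.0311, 0.1082]
orientation: [2.219, 2.223, 0.0]
force: [2.1, -2.4, -0.5]
opening: 0.0308
```

Emit:
move_arm --pt "0.005 0 0 0 0 0 -1" --pt "0.01 0 0 0 0 0 -1" --pt "0.015 0 0 0 0 0 -1" --pt "0.02 0 0 0 0 0 -1" --pt "0.02 0 0 0 0 0 -1"

```text
t: 10.15
tool_pos: [0.5405, -0.0294, 0.1082]
orientation: [2.219, 2.223, -0.0]
force: [2.5, -6.1, 0.7]
opening: 0.0305
```

Emit:
move_arm --pt "0.005 0 0 0 0 0 -1" --pt "0.01 0 0 0 0 0 -1" --pt "0.015 0 0 0 0 0 -1" --pt "0.02 0 0 0 0 0 -1" --pt "0.02 0 0 0 0 0 -1"

```text
t: 10.65
tool_pos: [0.5405, -0.0271, 0.1082]
orientation: [2.219, 2.223, 0.0]
force: [1.7, -3.0, 0.5]
opening: 0.0308
```

Emit:
move_arm --pt "0.005 0 0 0 0 0 -1" --pt "0.01 0 0 0 0 0 -1" --pt "0.015 0 0 0 0 0 -1" --pt "0.02 0 0 0 0 0 -1" --pt "0.02 0 0 0 0 0 -1"

```text
t: 11.15
tool_pos: [0.5405, -0.025, 0.1082]
orientation: [2.219, 2.223, 0.0]
force: [2.0, -3.5, 0.5]
opening: 0.0302
```

Emit:
move_arm --pt "0.008 0 0 0 0 0 -1" --pt "0.016 0 0 0 0 0 -1" --pt "0.024 0 0 0 0 0 -1" --pt "0.032 0 0 0 0 0 -1" --pt "0.04 0 0 0 0 0 -1" --pt "0.04 0 0 0 0 0 -1"

```text
t: 11.75
tool_pos: [0.5405, -0.0208, 0.1082]
orientation: [-2.219, -2.223, -0.001]
force: [2.5, -1.7, 1.4]
opening: 0.0311
```

Run:
```python
from plant import *; from h import *
c=read_camera("side")
cv2.imwrite("pics/se.png",cv2.resize(c["frame"][185:285,300:430,::-1],None,fx=6,fy=6))
print(proj(c,[[.5405,-.021,.144],[.5405,-.033,.144]])-[300,185])
```

```text
[[57.39493597 46.0477102 ]
 [61.6236783  48.55221474]]
```

View pics/se.png

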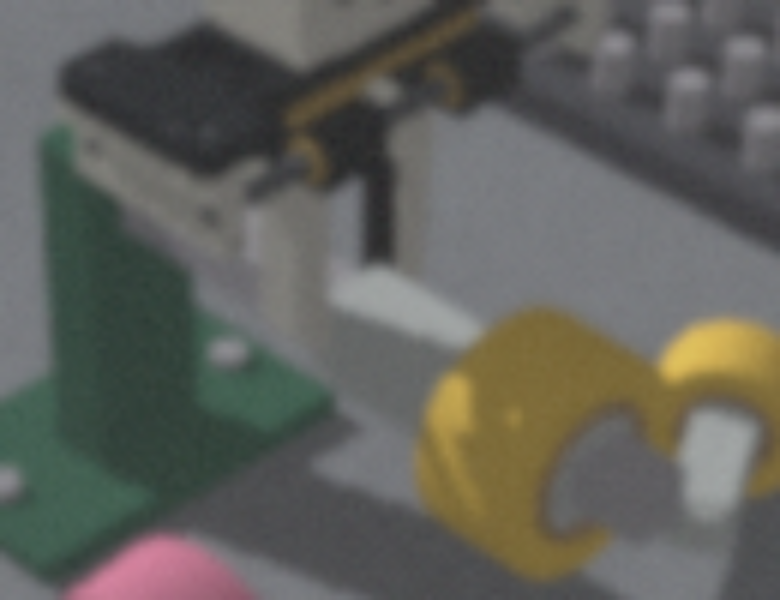

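The rim follows the fingers (it's just ahead of the pad, around (345,270) in the crop). Continue.

Emit:
move_arm --pt "0.01 0 0 0 0 0 -1" --pt "0.02 0 0 0 0 0 -1" --pt "0.03 0 0 0 0 0 -1" --pt "0.04 0 0 0 0 0 -1" --pt "0.05 0 0 0 0 0 -1" --pt "0.06 0 0 0 0 0 -1" --pt "0.07 0 0 0 0 0 -1" --pt "0.08 0 0 0 0 0 -1"

```text
t: 12.6
tool_pos: [0.5405, -0.0131, 0.1082]
orientation: [2.219, 2.223, 0.0]
force: [3.5, -4.1, 2.1]
opening: 0.0305
```

Emit:
move_arm --pt "0.01 0 0 0 0 0 -1" --pt "0.02 0 0 0 0 0 -1" --pt "0.03 0 0 0 0 0 -1" --pt "0.04 0 0 0 0 0 -1" --pt "0.05 0 0 0 0 0 -1" --pt "0.06 0 0 0 0 0 -1" --pt "0.07 0 0 0 0 0 -1" --pt "0.08 0 0 0 0 0 -1"

```text
t: 13.4
tool_pos: [0.5405, -0.0051, 0.1082]
orientation: [2.219, 2.223, 0.0]
force: [2.4, -3.7, 2.9]
opening: 0.0307
```

Emit:
move_arm --pt "0.01 0 0 0 0 0 -1" --pt "0.02 0 0 0 0 0 -1" --pt "0.03 0 0 0 0 0 -1" --pt "0.04 0 0 0 0 0 -1" --pt "0.05 0 0 0 0 0 -1" --pt "0.06 0 0 0 0 0 -1" --pt "0.07 0 0 0 0 0 -1" --pt "0.08 0 0 0 0 0 -1"

```text
t: 14.2
tool_pos: [0.5404, 0.0033, 0.1082]
orientation: [-2.219, -2.223, -0.001]
force: [1.6, -2.2, 3.3]
opening: 0.0306
```

Emit:
move_arm --pt "0.01 0 0 0 0 0 -1" --pt "0.02 0 0 0 0 0 -1" --pt "0.02 0 0 0 0 0 -1"

```text
t: 14.5
tool_pos: [0.5403, 0.0054, 0.1082]
orientation: [-2.219, -2.223, -0.0]
force: [1.8, -0.2, 4.6]
opening: 0.0308
```

Emit:
move_arm --pt "0.01 0 0 0 0 0 -1" --pt "0.01 0 0 0 0 0 -1"

```text
t: 14.7
tool_pos: [0.5402, 0.0059, 0.1082]
orientation: [-2.219, -2.223, 0.001]
force: [0.4, -1.3, 5.5]
opening: 0.0305
```

Emit:
move_arm --pt "0.01 0 0 0 0 0 -1" --pt "0.01 0 0 0 0 0 -1"

```text
t: 14.9
tool_pos: [0.5402, 0.0066, 0.1082]
orientation: [2.219, 2.223, -0.001]
force: [0.3, -3.7, 5.4]
opening: 0.0306
```

Emit:
move_arm --pt "0.01 0 0 0 0 0 -1" --pt "0.01 0 0 0 0 0 -1"

```text
t: 15.1
tool_pos: [0.5402, 0.0075, 0.1082]
orientation: [2.22, 2.223, -0.001]
force: [0.6, -3.5, 5.0]
opening: 0.0309
```

```bash
python3 go.py .5405 -.0325 .1085;python3 - <<'E'
from plant import *; from h import *
c=read_camera("side")
cv2.imwrite("pics/sf.png",cv2.resize(c["frame"][165:285,290:430,::-1],None,fx=5,fy=5))
t=read_camera("top");crop(t,260,170,420,260,5,"pics/tf.png")
E
```

```text
t 15.1 pos [0.5402 0.0075 0.1082] shares [-0.4    0.002 -0.003] [-0.0001  0.0002  0.0005] F [ 0.64 -3.47  4.98] op 0.0309
```

View pics/sf.png

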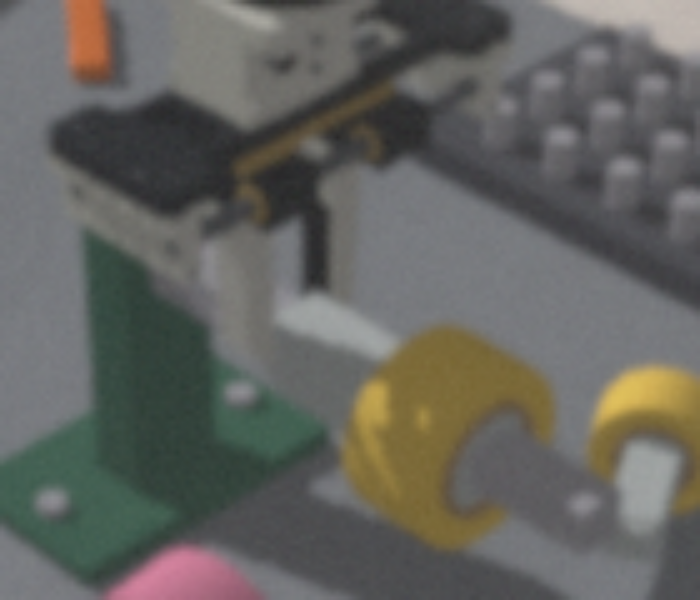

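View pics/tf.png

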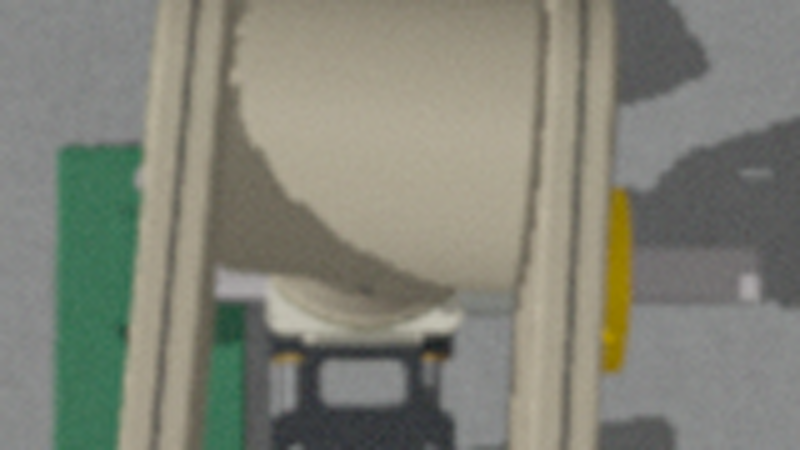

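Emit:
move_arm --pt "0.005 0 0 0 0 0 -1" --pt "0.01 0 0 0 0 0 -1" --pt "0.01 0 0 0 0 0 -1"

```text
t: 15.5
tool_pos: [0.5403, 0.0084, 0.1082]
orientation: [2.22, 2.223, -0.001]
force: [-0.5, -4.7, 5.4]
opening: 0.0303
```

Emit:
move_arm --pt "0.005 0 0 0 0 0 -1" --pt "0.01 0 0 0 0 0 -1" --pt "0.01 0 0 0 0 0 -1"

```text
t: 15.8
tool_pos: [0.5403, 0.0093, 0.1082]
orientation: [2.219, 2.223, -0.001]
force: [-0.0, -5.6, 4.7]
opening: 0.0304
```

fx dropped from about 2 N to 0 N around y = 0.005, and y resistance is now building, which suggests the pop. I'll ease back 1.5 mm to the middle of the hole's play, let go and look.

Emit:
move_arm --pt "-0.005 0 0 0 0 0 -1" --pt "-0.01 0 0 0 0 0 -1" --pt "-0.015 0 0 0 0 0 -1" --pt "-0.015 0 0 0 0 0 -1"

```text
t: 16.2
tool_pos: [0.5403, 0.0092, 0.1082]
orientation: [-2.218, -2.223, -0.001]
force: [0.5, 1.4, 4.8]
opening: 0.031
```

Emit:
move_arm --pt "0 0 0 0 0 0 0" --pt "0 0 0 0 0 0 0.5" --pt "0 0 0 0 0 0 0.5" --pt "0 0 0 0 0 0 0.5" --pt "0 0 0 0 0 0 0.5" --pt "0 0 0 0 0 0 0.5"

```text
t: 16.8
tool_pos: [0.5403, 0.0084, 0.108]
orientation: [-2.219, -2.223, 0.0]
force: [-0.0, -0.8, 1.0]
opening: 0.069
```

Emit:
move_arm --pt "0 0 -0.3 0 0 0 0.5" --pt "0 0 -0.6 0 0 0 0.5" --pt "0 0 -1 0 0 0 0.5" --pt "0 0 -1 0 0 0 0.5"

```text
t: 17.2
tool_pos: [0.5438, 0.0081, 0.215]
orientation: [2.214, 2.218, 0.01]
force: [0.3, 0.3, 0.6]
opening: 0.0698
```

Emit:
move_arm --pt "0.3 -0.3 -0.3 0 0 0 0.5" --pt "0.6 -0.6 -0.3 0 0 0 0.5" --pt "1 -1 -0.3 0 0 0 0.5" --pt "1 -1 -0.3 0 0 0 0.5"

```text
t: 17.6
tool_pos: [0.4376, 0.111, 0.2381]
orientation: [-2.215, -2.226, -0.001]
force: [0.4, -0.4, 0.4]
opening: 0.07
```

Emit:
move_arm --pt "0.4 -0.2 0 0 0 0 0.5" --pt "0.8 -0.3 0 0 0 0 0.5" --pt "1 -0.3 0 0 0 0 0.5" --pt "1 -0.3 0 0 0 0 0.5"

```text
t: 18.0
tool_pos: [0.4096, 0.21, 0.2377]
orientation: [-2.216, -2.227, -0.0]
force: [-0.5, -0.9, -0.4]
opening: 0.0697
```

Run:
```python
from plant import *; from h import *
c=read_camera("side")
cv2.imwrite("pics/sg.png",cv2.resize(c["frame"][165:285,290:430,::-1],None,fx=5,fy=5))
t=read_camera("top");crop(t,260,180,420,270,5,"pics/tg.png")
pickle.dump((c,t),open("c1.pkl","wb"))
```

```text
(no output)
```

View pics/sg.png

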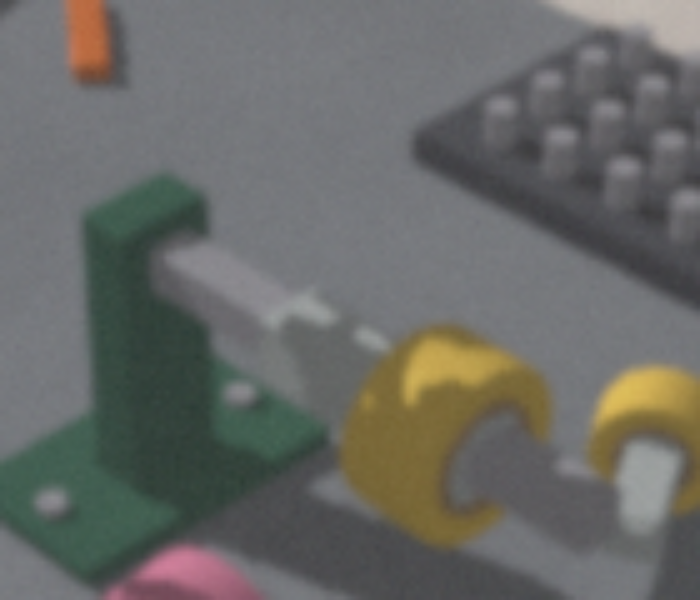

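View pics/tg.png

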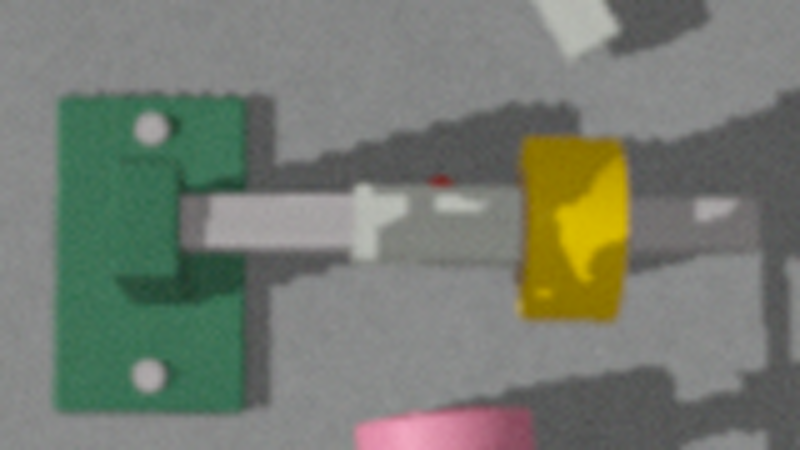

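The red button stands out of the hub's +x side at (440,181) in the top crop, 17.4 px (about 36 mm) behind the rim at (353,220). That matches the 35 mm hole, so it has popped. The robot is clear.

Run:
```python
from plant import *; from h import *
c,t=pickle.load(open("c1.pkl","rb"));d=pickle.load(open("c0.pkl","rb"))
f=t["frame"].astype(int);m=((f[...,0]>90)&(f[...,1]<60)&(f[...,2]<60))[205:225,335:365]
ys,xs=np.nonzero(m);print(len(xs),ray(t,(xs.mean()+335,ys.mean()+205),.136))
print("rim",ray(t,(330.6,224),.144))
for n,(x0,y0,x1,y1) in dict(pliers=(425,285,465,365),roll=(475,130,530,180),jar=(150,265,195,300)).items():
    print(n,np.abs(d["top"]["frame"][y0:y1,x0:x1].astype(int)-t["frame"][y0:y1,x0:x1]).mean())
s=read_state();print(s["t"],s["force"],s["tool_pos"])
print(close_job())
```

```text
4 [ 0.55948111 -0.02832278  0.136     ]
rim [0.54099113 0.00897332 0.144     ]
pliers 25.3453125
roll 4.6558787878787875
jar 30.60952380952381
18.1 [-0.03588614  0.90778817  0.64623249] [0.41003382 0.20787284 0.23766281]
the job is handed in; nothing more can be done
None
```

Run:
```python
from h import *
c,t=pickle.load(open("c1.pkl","rb"))
cv2.imwrite("pics/fin.png",t["frame"][:,:,::-1])
```

```text
(no output)
```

View pics/fin.png

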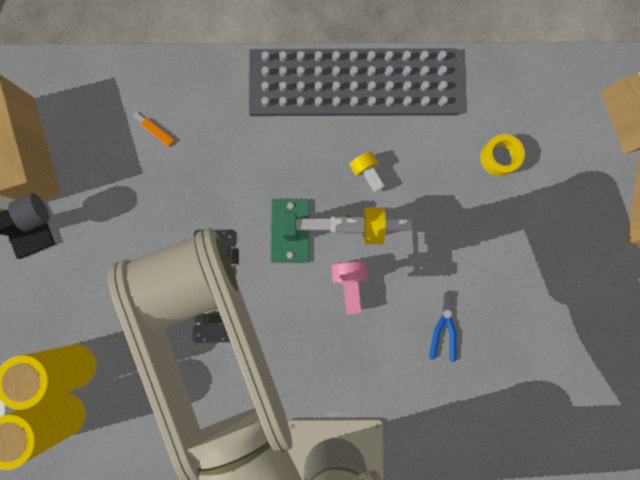

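The hub is on over the red button, the button has popped out through the hole in its side, and I handed the job in at 18.1 s.

**What I did:** I slid the hub up to the button until I felt light contact of about 6 N. I then gripped across the rim and button and pushed it on about 42 mm; the y force I read at each step was at most about 6 N. Finally I opened the gripper and moved clear.

**Checks that agree:**
- **Button:** in the last top view it stands out of the hub's +x side, about 37 mm behind the rim. The hole centre is at 35 mm with ±1.5 mm of play, and the measurement error is about 2 mm.
- **Pop:** the sideways force on the gripper fell from about 2 N to 0 N near the expected travel, and resistance then built up slightly.
- **Bystanders:** the pliers, spare roll, pink hub and small look-alike are where they started.

**Checks that were weak or failed:**
- **Button visibility:** only about 4 red pixels were visible.
- **Blocking:** I did not pull the hub back to test that it is held.
- **Jar and pliers:** a simple image comparison flagged both. For the pliers the cause is changed shadows. The jar is hidden by the arm in the last top picture, so I have not seen it since the start; no unexpected force showed in the readings on that path.

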